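# Nest the pastry cutters on the marble

### The job

Put the four round pastry cutters away as a nest in the middle of the round marble: set the smallest on the marble first, then lower each next larger one over it in turn, the largest last. In the end all four stand upright, flat on the marble and centred on it, one inside the other; do not knock the bowl, the jar or the timer out of place.

Things in the scene. Friction and masses are not known exactly. Their poses are not given: they have to be found in the camera images.
- cutter_38: Smallest pastry cutter, loose, upright: steel ring 38 mm outside, 32 inside, 28 high, open below; two straps at its +x/-x sides rise to a straight beech grip bar across the ring, along x: 36 mm long, 14 wide (y), 12 tall, from 42 to 54 mm above the origin. Origin: ring axis, lower edge; z up.
- cutter_60: Second smallest pastry cutter, loose, upright: steel ring 60 mm outside, 54 inside, 28 high, open below; two straps at its +x/-x sides rise to a straight beech grip bar across the ring, along x: 58 mm long, 14 wide (y), 12 tall, from 60 to 72 mm above the origin. Origin: ring axis, lower edge; z up. Fits over the next smaller at any yaw: 8 mm spare all round, 6 between bars.
- cutter_82: Second largest pastry cutter, loose, upright: steel ring 82 mm outside, 76 inside, 28 high, open below; two straps at its +x/-x sides rise to a straight beech grip bar across the ring, along x: 80 mm long, 14 wide (y), 12 tall, from 78 to 90 mm above the origin. Origin: ring axis, lower edge; z up. Fits over the next smaller at any yaw: 8 mm spare all round, 6 between bars.
- cutter_104: Largest pastry cutter, loose, upright: steel ring 104 mm outside, 98 inside, 28 high, open below; two straps at its +x/-x sides rise to a straight beech grip bar across the ring, along x: 102 mm long, 14 wide (y), 12 tall, from 96 to 108 mm above the origin. Origin: ring axis, lower edge; z up. Fits over the next smaller at any yaw: 8 mm spare all round, 6 between bars.
- marble: Round white-grey marble disc, fixed, lying flat: 144 mm diameter, 15 mm thick. Origin: centre of its underside (so its top is 15 mm above the origin); z up. The nest is built in the middle of its top.
- pinch_bowl: Bystander: small white ceramic bowl, 54 mm across the rim, 30 mm high, loose. Origin: centre of its underside.
- spice_jar: Bystander: amber glass jar with dark metal cap, 42 mm diameter, 65 mm high, loose. Origin: centre of its underside.
- timer: Bystander: round white kitchen timer, 52 mm diameter, 46 mm high, loose. Origin: centre of its underside.
Mind the look-alikes: they are no part of the job. Leave any yellow look-alike of the cutter_38 alone.

How it is judged:
On the way, in this order (a step that is already met when the one before it is completed fails the run):
1. the smallest cutter stands released and flat in the middle of the marble (horizontal distance between cutter_38 and marble below 0.015 m and z of cutter_38 in the frame of marble between 0.012 and 0.019 m and angle between cutter_38's own z axis and vertical below 0.06 rad and linear speed of cutter_38 below 0.02 m/s and contact force between the fingers and cutter_38 below 0.1 N), for 0.2 s.
2. the second smallest cutter stands released and flat in the middle of the marble, over the smaller (horizontal distance between cutter_60 and marble below 0.015 m and z of cutter_60 in the frame of marble between 0.012 and 0.019 m and angle between cutter_60's own z axis and vertical below 0.06 rad and linear speed of cutter_60 below 0.02 m/s and contact force between the fingers and cutter_60 below 0.1 N), for 0.2 s.
3. the second largest cutter stands released and flat in the middle of the marble, over the smaller (horizontal distance between cutter_82 and marble below 0.015 m and z of cutter_82 in the frame of marble between 0.012 and 0.019 m and angle between cutter_82's own z axis and vertical below 0.06 rad and linear speed of cutter_82 below 0.02 m/s and contact force between the fingers and cutter_82 below 0.1 N), for 0.2 s.
4. the largest cutter stands released and flat in the middle of the marble, over the smaller (horizontal distance between cutter_104 and marble below 0.015 m and z of cutter_104 in the frame of marble between 0.012 and 0.019 m and angle between cutter_104's own z axis and vertical below 0.06 rad and linear speed of cutter_104 below 0.02 m/s and contact force between the fingers and cutter_104 below 0.1 N), for 0.2 s.
At the end, for the whole second after the job is handed in: All four cutters stand on the marble, released and at rest: each one's axis within 15 mm of the marble's centre, its lower edge at the marble's top (3 mm below to 4 mm above), upright to 0.06 rad (all of step 1 and all of step 2 and all of step 3 and all of step 4); the robot touches nothing.
It fails at once if the bowl is shoved more than 25 mm or tipped over (distance of pinch_bowl from where it was at the start of the episode above 0.025 m or angle between pinch_bowl's own z axis and vertical above 0.5 rad).
It fails at once if the jar is shoved more than 25 mm or tipped over (distance of spice_jar from where it was at the start of the episode above 0.025 m or angle between spice_jar's own z axis and vertical above 0.5 rad).
It fails at once if the timer is shoved more than 25 mm or tipped over (distance of timer from where it was at the start of the episode above 0.025 m or angle between timer's own z axis and vertical above 0.5 rad).
It also fails if it takes over 99 s, if anything falls off the work surface, if the arm or the gripper's body presses on something with over 40 N, if the wrist force passes 120 N, or if a joint passes its speed limit or range.

### The arm

A 6-joint arm with a two-finger parallel gripper is mounted at the origin on the work surface. World frame = base frame: x ahead of the robot, y to its left, z up, the work surface at z = 0. Lengths are in m, angles in rad, forces in N, time in s.
With the tool pointing down it reaches from about 0.35 to 0.975 m from the base axis. Payload 4.9 kg.
Tool frame: the origin (TCP) lies midway between the tips of the shut fingers; the grasp point (between the pads) lies 19 mm behind it; z points along the fingers, y is the line along which they close (so a half turn about z gives the same grasp; the last joint's range is limited). The gripper opens to 85 mm and grips with 20 to 120 N. Pads are 22 mm wide; open, the fingers measure 114 mm over their backs; the gripper's body (76 mm by 85 mm) begins 54 mm behind the grasp point. The pads swing forward as they close: fully open they stand 13 mm farther back than shut.
Start: joints at [-1.315, 0.053, 1.613, -0, 1.476, -0.119], TCP at [0.229, -0.582, 0.231] pointing down, gripper open.
Joint ranges: [-3.01, 3.01], [-1.01, 2.22], [0.06, 2.58], [-1.02, 4.17], [0.09, 2.62], [-3.14, 3.14]. Speed limits (rad/s): [2.57, 2.57, 3.14, 3.14, 3.14, 3.14].

### API

Orientations are given as a unit quaternion [w, x, y, z].
In Python, from plant import state, grab_frame, job_done, cut_out, place_of gives the robot as it stands.
- The arm moves only by the tool jog_arm, never from a script. Its argument "motion" is text: rows parted by semicolons, each of 7 numbers parted by spaces: the opening in per cent of the stroke, from 0 (shut) to 100 (fully open), then the shift along the tool's x, y, z as a fraction of full scale, then the turn, a rotation vector about the tool's x, y, z as a fraction of full scale. A call has exactly 5 rows; each row is the pose to reach, as a shift and turn from the pose commanded when the call began, along the tool's axes at that moment; what a row does not reach only later rows make up. Full scale, the value 1, is 50 cm for a shift and 1.5 rad for a turn. A row lasts 1/8 s, in which the tool goes at most 62.5 mm and 10.7 degrees, less where a joint would pass 70% of its speed; a pose out of reach is approached as far as the arm can. A call with a number of a shift or a turn outside -1 to 1 is refused whole. A call with a gripper value outside its range is refused whole. The fingers move at their own pace and stop on an object; the grip force is fixed at half the most. Time passes only in rows, so rows that repeat a pose let the fingers close, or fill a call up. It gives the time, the measured TCP pose, the force, the opening and the grip force at its end, in the units of the state.
- state(): the state, without advancing time (a new reading comes with each control period).
- grab_frame(name): name is "scene" or "side" or "wrist"; returns a dict with "color" (384x512x3 uint8, red, green, blue), "range_z" (384x512 float32, m along the optical axis (not along the pixel's ray), 0 where there is no reading), "intrinsics" (3x3 intrinsics, pixels), "world_from_camera" (4x4, takes a point from camera to world coordinates). Camera axes: x right, y up, looking along -z (the intrinsics and any distortion apply to the point x, -y, -z); pixel columns grow to the right and rows downward; lengths in m; the calibration is good to about 2 mm. A picture is of the moment at which its call begins.
- job_done(): hands the job in; it is judged then, once.
Trained networks look in the newest picture that a camera, given by its name, has taken for a name from the list of things; names that differ only in an ending like _2 or _b are one class to them, and where a whole thing is asked for, a point or a joint stands for the part that bears it (a point fixed in the world has none). Each returns a list of dicts, best first, with "p" (0 to 1); they miss things now and then, are a little off and sometimes report something else, mostly with a low value. They report only what shows in the picture. A call takes as long as a camera call. They do not tell look-alikes from the thing itself.
- cut_out(camera, thing): "pixels" (384x512 bool, what is visible of it).
- place_of(camera, thing): "at" ([x, y, z] in m, in world coordinates, good to about 4 mm: a listed point, or the origin of a listed thing).
The state is a dict: "time": time; "joint_pos": joint angles; "joint_vel": joint speeds; "joint_efforts": joint torques, N m; "tool_pos": TCP position; "tool_rot": TCP orientation; "contact_force": force on the tool from outside, world axes, zero at the start; "ft_torque": the same for the moment, N m; "gripper_width": opening from 0.0 (shut) to 1.0 (fully open); "grasp_force": force on a finger pad.
Only numpy, scipy, OpenCV 4.12 (cv2) and the standard library are available. Lean on these libraries where they do the work, as an engineer would, in place of code of your own. Each camera call takes 0.05 s, during which the arm holds its last target. There are 200 camera calls.

## Working session

There is one attempt and no reset: what is moved stays moved. The work goes in short steps, Python scripts to look and compute and a tool call to move; the robot and the scene stay as the last step left them, time stands still between calls to the robot, and variables do not carry over. Pictures are saved under pics/ and viewed, at most 14 in all, crops included, and the job is handed in when it is done.

Besides the shell and the picture viewer there is one more tool, called after "Call:" by a JSON object that holds its "op" and its "data". jog_arm: Moves the arm, as the interface text tells. Shift numbers are shares of 50 cm and turn numbers shares of 1.5 rad, none past 1 either way. Its arguments: {"type":"object","properties":{"motion":{"type":"string"}},"required":["motion"]}

```bash
mkdir -p pics; ls; cat > h.py <<'E'
from plant import *
import numpy as np, cv2
def pts(f):
    K=np.array(f["intrinsics"]);T=np.array(f["world_from_camera"]);z=f["range_z"]
    v,u=np.mgrid[:384,:512]
    p=np.stack([(u-K[0,2])/K[0,0]*z,-(v-K[1,2])/K[1,1]*z,-z],-1)
    return p@T[:3,:3].T+T[:3,3]
def save(f,n): cv2.imwrite("pics/"+n,f["color"][...,::-1])
E
python3 - <<'E'
from h import *
s=state();print(s["time"],s["tool_pos"],s["tool_rot"],s["gripper_width"])
fs=[grab_frame(c) for c in("scene","side")]
cv2.imwrite("pics/a.png",np.vstack([f["color"][...,::-1] for f in fs])[:, :] if 0 else fs[0]["color"][...,::-1]);save(fs[1],"b.png")
for c in("scene","side"):
  for n in "cutter_38 cutter_60 cutter_82 cutter_104 marble pinch_bowl spice_jar timer".split():
    print(c,n,[(round(d["p"],2),np.round(d["at"],3).tolist()) for d in place_of(c,n)[:4]])
E
```

```text
pics
0.0 [ 0.22864937 -0.58102262  0.2300883 ] [-9.98694961e-04  9.82492553e-01  1.86299174e-01 -6.79968836e-05] 0.9991675100819477
scene cutter_38 [(0.88, [0.633, -0.139, -0.004]), (0.87, [0.441, 0.007, 0.004]), (0.77, [0.448, 0.242, -0.0]), (0.64, [0.556, -0.188, -0.003])]
scene cutter_60 [(0.88, [0.633, -0.139, -0.004]), (0.87, [0.441, 0.007, 0.004]), (0.77, [0.448, 0.242, -0.0]), (0.64, [0.556, -0.188, -0.003])]
scene cutter_82 [(0.88, [0.633, -0.139, -0.004]), (0.87, [0.441, 0.007, 0.004]), (0.77, [0.448, 0.242, -0.0]), (0.64, [0.556, -0.188, -0.003])]
scene cutter_104 [(0.88, [0.633, -0.139, -0.004]), (0.87, [0.441, 0.007, 0.004]), (0.77, [0.448, 0.242, -0.0]), (0.64, [0.556, -0.188, -0.003])]
scene marble []
scene pinch_bowl [(0.86, [0.572, 0.0, -0.002])]
scene spice_jar [(0.64, [0.582, 0.271, 0.003]), (0.64, [0.436, -0.244, 0.001])]
scene timer [(0.79, [0.588, -0.274, -0.001])]
side cutter_38 [(0.94, [0.633, -0.136, 0.001]), (0.93, [0.435, -0.244, -0.002]), (0.85, [0.45, 0.243, -0.001]), (0.71, [0.554, -0.188, 0.001])]
side cutter_60 [(0.94, [0.633, -0.136, 0.001]), (0.93, [0.435, -0.244, -0.002]), (0.85, [0.45, 0.243, -0.001]), (0.71, [0.554, -0.188, 0.001])]
side cutter_82 [(0.94, [0.633, -0.136, 0.001]), (0.93, [0.435, -0.244, -0.002]), (0.85, [0.45, 0.243, -0.001]), (0.71, [0.554, -0.188, 0.001])]
side cutter_104 [(0.94, [0.633, -0.136, 0.001]), (0.93, [0.435, -0.244, -0.002]), (0.85, [0.45, 0.243, -0.001]), (0.71, [0.554, -0.188, 0.001])]
side marble [(0.96, [0.653, 0.147, 0.001])]
side pinch_bowl [(0.9, [0.569, 0.0, -0.005]), (0.66, [0.452, 0.241, 0.001])]
side spice_jar [(0.75, [0.653, 0.145, 0.001]), (0.64, [0.584, 0.269, -0.008])]
side timer [(0.81, [0.585, -0.273, -0.0]), (0.22, [0.632, -0.138, 0.001])]
```

View pics/a.png

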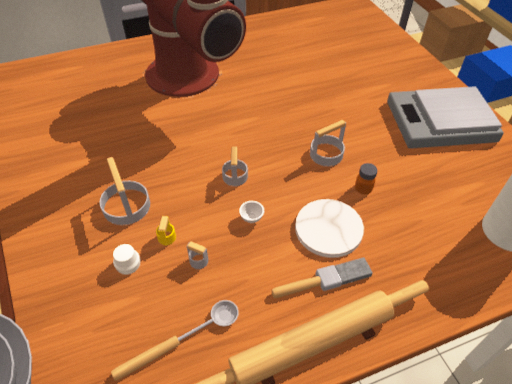

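View pics/b.png

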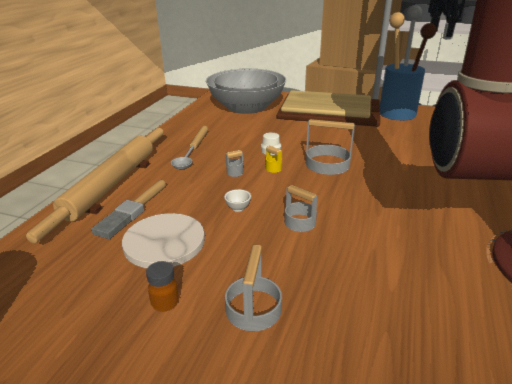

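Scene view: the four grey rings are at (124,203), (235,173), (327,148) and (198,257), and the marble is at (330,228). There are two candidates for cutter_38: the grey one at (198,257) and the yellow one at (166,233). The grey one is the steel cutter and the yellow one is the look-alike. I'll confirm this in a crop and measure the bars.

```bash
cat >> h.py <<'E'
C={"38":([.633,-.138],.054),"60":([.44,.005],.072),"82":([.449,.243],.09),"104":([.435,-.244],.108)}
def bar(P,c,h,L):
    m=(np.hypot(P[...,0]-c[0],P[...,1]-c[1])<L*.75)&(abs(P[...,2]-h)<.004)
    q=P[m][:,:2]
    if len(q)<8: return None
    (cx,cy),(w,l),a=cv2.minAreaRect((q*1000).astype(np.float32))
    if w>l: a+=90;w,l=l,w
    d=q-q.mean(0);v=np.linalg.svd(d,full_matrices=False)[2][0]
    return len(q),np.round([cx,cy,w,l],1),round(float(np.arctan2(v[1],v[0])),3),np.round(np.median(P[m][:,2]),4)
def ring(P,c,h0,h1,r):
    from scipy.optimize import least_squares
    m=(np.hypot(P[...,0]-c[0],P[...,1]-c[1])<r+.012)&(P[...,2]>h0)&(P[...,2]<h1)
    q=P[m][:,:2]
    f=least_squares(lambda x:np.hypot(*(q-x).T)-r+.0015,c,loss="soft_l1",f_scale=.002)
    return len(q),np.round(f.x*1000,1),round(float(np.median(abs(f.fun)))*1000,1)
E
python3 - <<'E'
from h import *
for cam in("scene","side"):
  f=grab_frame(cam);P=pts(f)
  for n,(c,h) in C.items():
    print(cam,n,bar(P,c,h,int(n)/1000), ring(P,c,.018,.031,int(n)/2000))
  for n,c,h,r in(("marble",(.653,.147),.015,.09),("jar",(.583,.27),.065,.03),("bowl",(.57,0),.03,.035),("timer",(.587,-.273),.046,.04),("yellow",(.555,-.188),.054,.035)):
    m=(np.hypot(P[...,0]-c[0],P[...,1]-c[1])<r)&(abs(P[...,2]-h)<.004);q=P[m][:,:2]
    print(n,len(q),np.round(cv2.minEnclosingCircle((q*1000).astype(np.float32))[0],1) if len(q) else 0, np.round(np.ptp(q,axis=0)*1000,1) if len(q) else 0)
  if cam=="scene": cv2.imwrite("pics/c.png",cv2.resize(f["color"][190:290,130:260,::-1],None,fx=5,fy=5))
E
```

```text
scene 38 (127, array([ 635.2, -140.3,   14.8,   38.3]), 0.785, np.float64(0.0538)) (101, array([ 635.3, -139.9]), 0.7)
scene 60 (115, array([443.9,   4.4,  11.4,  57. ]), -0.343, np.float64(0.072)) (190, array([443.6,   4.6]), 0.8)
scene 82 (160, array([453.9, 238.4,  15.7,  82.9]), -1.395, np.float64(0.0896)) (251, array([453.8, 238.6]), 0.9)
scene 104 (257, array([ 440. , -249.3,   13.9,  103. ]), 0.059, np.float64(0.1083)) (408, array([ 440.6, -249.3]), 0.8)
marble 2949 [658.1 140.2] [145.8 142.8]
jar 191 [584.6 267.2] [38.8 37.8]
bowl 148 [572.5  -1. ] [53.  51.9]
timer 289 [ 590.  -274.8] [39.5 39.2]
yellow 109 [ 557.1 -185.3] [34.7 25.2]
side 38 (61, array([ 631.5, -136.4,   14.3,   37.3]), 0.73, np.float64(0.0528)) (133, array([ 632.9, -137.1]), 0.8)
side 60 (161, array([440.8,   8.2,  14.7,  59.1]), 2.788, np.float64(0.0712)) (306, array([441. ,   8.3]), 0.8)
side 82 (424, array([451.7, 243.5,  14.4,  79.9]), 1.745, np.float64(0.0898)) (711, array([451.7, 242.7]), 0.7)
side 104 (151, array([ 437.2, -246.1,   15.8,  100.9]), -3.081, np.float64(0.107)) (385, array([ 438.2, -246. ]), 0.9)
marble 3211 [655.5 142.5] [144.2 144.5]
jar 425 [581.9 270.8] [37.5 37.7]
bowl 160 [ 5.715e+02 -2.000e-01] [51.1 53.6]
timer 85 [ 588.  -270.9] [38.1 39.1]
yellow 55 [ 553.7 -184.4] [38.8 21. ]
```

View pics/c.png

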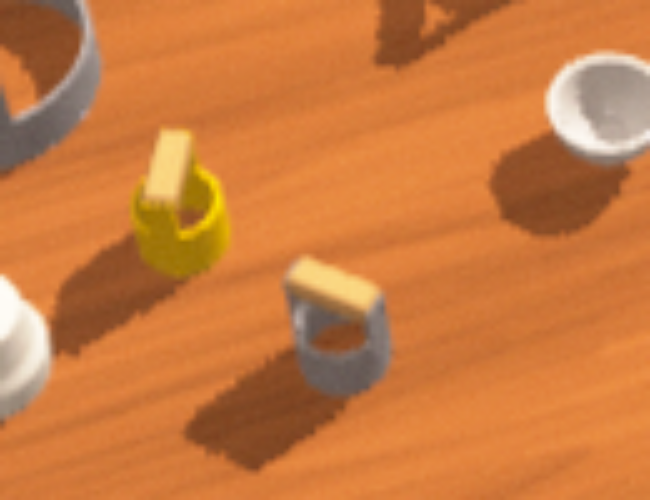

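The crop shows the grey steel cutter at about (340,330) and the yellow look-alike at (180,215), so the grey one is cutter_38. Both cameras agree to about 4 mm, so I use their averages. Next is a helper that turns waypoints into jog numbers.

```bash
cat > plan.py <<'E'
# usage: plan.py x,y,z,psi ...  (mm, rad) ; chain of calls from the measured pose
import sys,numpy as np
from plant import state
from scipy.spatial.transform import Rotation as R
s=state();p=np.array(s["tool_pos"]);r=R.from_quat(np.roll(s["tool_rot"],-1))
x=r.as_matrix()[:,0];print(round(s["time"],2),np.round(p*1000,1),"psi",round(np.arctan2(x[1],x[0]),3),"F",np.round(s["contact_force"],1),"w",round(s["gripper_width"],3),"g",round(s["grasp_force"],1))
for a in sys.argv[1:]:
    v=np.array([float(k) for k in a.split(",")]);q=v[:3]/1000;c,d=np.cos(v[3]),np.sin(v[3])
    t=R.from_matrix(np.array([[c,d,0],[d,-c,0],[0,0,-1]]))
    print(a,"->",np.round(r.inv().apply(q-p)/.5,3),np.round((r.inv()*t).as_rotvec()/1.5,3),"dist",round(np.linalg.norm(q-p)*1000))
    p,r=q,t
E
python3 plan.py 431,-360,190,.57 634,-138,120,.76 634,-138,40,.76
```

```text
1.0 [ 228.8 -581.6  231.3] psi 0.375 F [-0.3  0.4  0.4] w 0.997 g 0.0
431,-360,190,.57 -> [ 0.539 -0.264  0.083] [ 0.    0.   -0.13] dist 303
634,-138,120,.76 -> [ 0.581 -0.155  0.14 ] [ 0.     0.    -0.127] dist 309
634,-138,40,.76 -> [0.   0.   0.16] [0. 0. 0.] dist 80
```

Call:
{"op": "jog_arm", "data": {"motion": "40 0.539 -0.264 0.083 0 0 -0.13;40 0.539 -0.264 0.083 0 0 -0.13;40 0.539 -0.264 0.083 0 0 -0.13;40 0.539 -0.264 0.083 0 0 -0.13;40 0.539 -0.264 0.083 0 0 -0.13"}}

```text
time: 1.62
tool_pos: [0.4325, -0.3582, 0.1897]
tool_rot: [0.0, 0.96, 0.281, 0.0]
contact_force: [0.7, 0.3, -0.9]
gripper_width: 0.404
grasp_force: 0.0
```

Call:
{"op": "jog_arm", "data": {"motion": "40 0.581 -0.155 0.14 0 0 -0.127;40 0.581 -0.155 0.14 0 0 -0.127;40 0.581 -0.155 0.14 0 0 -0.127;40 0.581 -0.155 0.14 0 0 -0.127;40 0.581 -0.155 0.14 0 0 -0.127"}}

```text
time: 2.25
tool_pos: [0.6354, -0.1364, 0.1195]
tool_rot: [0.0, 0.929, 0.371, 0.0]
contact_force: [0.5, -0.7, 0.1]
gripper_width: 0.4
grasp_force: 0.0
```

```bash
python3 - <<'E'
from h import *
f=grab_frame("wrist");P=pts(f);save(f,"d.png")
print(bar(P,[.634,-.138],.054,.036), ring(P,[.634,-.138],.018,.031,.019))
E
python3 plan.py 634,-138,40,.76
```

```text
(675, array([ 633.2, -137. ,   13.6,   37.7]), -2.365, np.float64(0.0535)) (422, array([ 634. , -136.4]), 0.7)
2.3 [ 637.7 -130.9  117.3] psi 0.765 F [-1.2  3.4 -0.9] w 0.399 g 0.0
634,-138,40,.76 -> [-0.016  0.006  0.154] [-0.002 -0.002  0.003] dist 78
```

View pics/d.png

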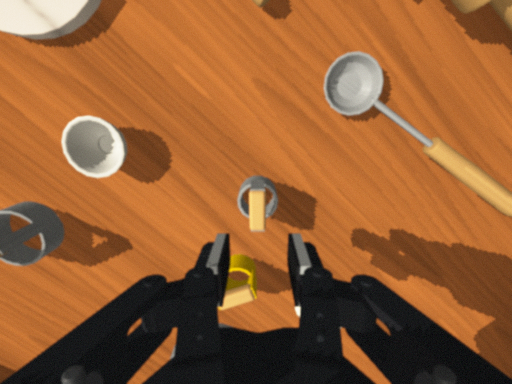

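The wrist view shows the grey cutter at (258,203) between the fingers, and the measured position agrees. The arm swings briefly after stopping, so I'll plan from the commanded pose.

Call:
{"op": "jog_arm", "data": {"motion": "40 0 0 0 0 0 0;40 0 0 0.05 0 0 0;40 0 0 0.1 0 0 0;40 0 0 0.16 0 0 0;40 0 0 0.16 0 0 0"}}

```text
time: 2.92
tool_pos: [0.6314, -0.1386, 0.0373]
tool_rot: [-0.002, 0.929, 0.37, -0.002]
contact_force: [-0.5, -0.0, -0.6]
gripper_width: 0.396
grasp_force: 0.0
```

```bash
sed -i 's/^for a in sys.argv\[1:\]:/A=sys.argv[1:]\nif A and A[0].startswith("@"):\n    v=np.array([float(k) for k in A.pop(0)[1:].split(",")]);c,d=np.cos(v[3]),np.sin(v[3]);p=v[:3]\/1000;r=R.from_matrix(np.array([[c,d,0],[d,-c,0],[0,0,-1]]))\nfor a in A:/' plan.py; python3 plan.py @634,-138,40,.76 634,-138,180,.76 657,141.3,180,.76 657,141.3,55.5,.76
```

```text
2.92 [ 631.4 -138.6   37.3] psi 0.759 F [-0.5 -0.  -0.6] w 0.396 g 0.0
634,-138,180,.76 -> [ 0.    0.   -0.28] [0. 0. 0.] dist 140
657,141.3,180,.76 -> [ 0.418 -0.373  0.   ] [0. 0. 0.] dist 280
657,141.3,55.5,.76 -> [0.    0.    0.249] [0. 0. 0.] dist 124
```

Call:
{"op": "jog_arm", "data": {"motion": "40 0 0 0 0 0 0;0 0 0 0 0 0 0;0 0 0 0 0 0 0;0 0 0 0 0 0 0;0 0 0 0 0 0 0"}}

```text
time: 3.55
tool_pos: [0.6353, -0.1387, 0.0418]
tool_rot: [0.001, 0.929, 0.371, 0.001]
contact_force: [-1.0, -0.1, 5.6]
gripper_width: 0.145
grasp_force: 62.4
```

Call:
{"op": "jog_arm", "data": {"motion": "0 0 0 -0.05 0 0 0;0 0 0 -0.15 0 0 0;0 0 0 -0.25 0 0 0;0 0 0 -0.28 0 0 0;0 0 0 -0.28 0 0 0"}}

```text
time: 4.18
tool_pos: [0.6345, -0.1382, 0.1806]
tool_rot: [0.001, 0.929, 0.371, 0.001]
contact_force: [-0.0, -0.3, -0.4]
gripper_width: 0.142
grasp_force: 61.5
```

Call:
{"op": "jog_arm", "data": {"motion": "0 0.084 -0.075 0 0 0 0;0 0.167 -0.149 0 0 0 0;0 0.25 -0.224 0 0 0 0;0 0.334 -0.298 0 0 0 0;0 0.418 -0.373 0 0 0 0"}}

```text
time: 4.8
tool_pos: [0.6552, 0.1426, 0.1758]
tool_rot: [-0.001, 0.929, 0.371, -0.003]
contact_force: [0.5, 0.2, -0.4]
gripper_width: 0.142
grasp_force: 61.5
```

Call:
{"op": "jog_arm", "data": {"motion": "0 0 0 0 0 0 0;0 0 0 0 0 0 0;0 0 0 0.07 0 0 0;0 0 0 0.14 0 0 0;0 0 0 0.2 0 0 0"}}

```text
time: 5.42
tool_pos: [0.6559, 0.1389, 0.0771]
tool_rot: [-0.0, 0.929, 0.37, -0.001]
contact_force: [0.1, -0.4, 0.1]
gripper_width: 0.145
grasp_force: 61.5
```

```bash
python3 - <<'E'
from h import *
for cam in("scene","side"):
  f=grab_frame(cam);P=pts(f)
  m=(np.hypot(P[...,0]-.657,P[...,1]-.141)<.09)&(abs(P[...,2]-.015)<.004)
  print(cam,ring(P,[.657,.141],.042,.064,.019))
  cv2.imwrite("pics/e_%s.png"%cam,f["color"][...,::-1])
s=state();print(s["tool_pos"],s["gripper_width"],s["grasp_force"])
E
```

```text
scene (149, array([656.3, 135.6]), 0.7)
side (350, array([650.9, 139. ]), 0.7)
[0.65312213 0.13874838 0.0737814 ] 0.14182908138734115 61.51513196993619
```

View pics/e_side.png

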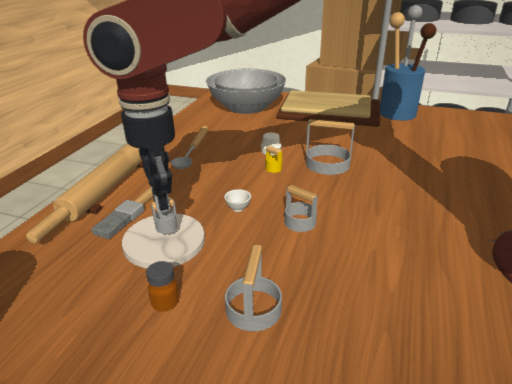

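The side view shows the cutter held upright over the middle of the marble at (165,222). Lowering, letting it settle, then releasing.

Call:
{"op": "jog_arm", "data": {"motion": "0 0 0 0 0 0 0;0 0 0 0.02 0 0 0;0 0 0 0.035 0 0 0;0 0 0 0.049 0 0 0;0 0 0 0.049 0 0 0"}}

```text
time: 6.15
tool_pos: [0.6578, 0.1415, 0.0569]
tool_rot: [0.0, 0.929, 0.371, 0.001]
contact_force: [-2.9, 0.1, 5.2]
gripper_width: 0.144
grasp_force: 62.3
```

Call:
{"op": "jog_arm", "data": {"motion": "0 0 0 0 0 0 0;0 0 0 0 0 0 0;0 0 0 0.002 0 0 0;35 0 0 0.002 0 0 0;35 0 0 0.002 0 0 0"}}

```text
time: 6.78
tool_pos: [0.6568, 0.1411, 0.054]
tool_rot: [-0.0, 0.929, 0.371, -0.0]
contact_force: [-0.6, 0.5, -0.0]
gripper_width: 0.351
grasp_force: 0.0
```

Call:
{"op": "jog_arm", "data": {"motion": "35 0 0 0 0 0 0;35 0 0 0 0 0 0;35 0 0 -0.05 0 0 0;35 0 0 -0.14 0 0 0;35 0 0 -0.249 0 0 0"}}

```text
time: 7.4
tool_pos: [0.656, 0.1409, 0.1784]
tool_rot: [-0.0, 0.929, 0.371, -0.002]
contact_force: [1.3, -0.0, 0.5]
gripper_width: 0.348
grasp_force: 0.0
```

```bash
cat > chk.py <<'E'
import sys
from h import *
n,h0=sys.argv[1],float(sys.argv[2])
for cam,mc in (("scene",(658.1,140.2)),("side",(655.5,142.5))):
  f=grab_frame(cam);P=pts(f);L=int(n)/1000
  print(cam,bar(P,[.657,.141],C[n][1]+.015,L),ring(P,[.657,.141],.033,.046,L/2),"marble",mc)
  if len(sys.argv)>3: save(f,sys.argv[3]+cam+".png")
E
python3 chk.py 38 .015
python3 plan.py @657,141.3,180,.76 550,74,160,.21 442.3,6.4,140,-.35 442.3,6.4,58,-.35
```

```text
scene (114, array([658.3, 138.8,  14.8,  37.3]), 0.783, np.float64(0.0689)) (97, array([658.2, 139. ]), 0.8) marble (658.1, 140.2)
side (124, array([655.5, 142.1,  15.2,  37.3]), 0.783, np.float64(0.0683)) (241, array([655.4, 142.5]), 0.8) marble (655.5, 142.5)
7.5 [661.3 141.5 188. ] psi 0.76 F [ 0.1 -0.2  0.9] w 0.353 g 0.0
550,74,160,.21 -> [-0.248 -0.05   0.04 ] [0.    0.    0.367] dist 128
442.3,6.4,140,-.35 -> [-0.239  0.087  0.04 ] [0.    0.    0.373] dist 129
442.3,6.4,58,-.35 -> [0.    0.    0.164] [0. 0. 0.] dist 82
```

Call:
{"op": "jog_arm", "data": {"motion": "40 -0.083 -0.017 0.013 0 0 0.122;40 -0.165 -0.033 0.027 0 0 0.245;40 -0.248 -0.05 0.04 0 0 0.367;40 -0.248 -0.05 0.04 0 0 0.367;40 -0.248 -0.05 0.04 0 0 0.367"}}

```text
time: 8.12
tool_pos: [0.5506, 0.0738, 0.1592]
tool_rot: [-0.0, 0.994, 0.105, 0.001]
contact_force: [-0.8, -0.0, 0.1]
gripper_width: 0.397
grasp_force: 0.0
```

Call:
{"op": "jog_arm", "data": {"motion": "40 -0.08 0.029 0.013 0 0 0.124;40 -0.16 0.058 0.027 0 0 0.249;40 -0.239 0.087 0.04 0 0 0.373;40 -0.239 0.087 0.04 0 0 0.373;40 -0.239 0.087 0.04 0 0 0.373"}}

```text
time: 8.75
tool_pos: [0.4437, 0.0065, 0.14]
tool_rot: [-0.0, 0.985, -0.173, 0.001]
contact_force: [-0.6, -0.2, 0.4]
gripper_width: 0.399
grasp_force: 0.0
```

Call:
{"op": "jog_arm", "data": {"motion": "40 0 0 0.05 0 0 0;40 0 0 0.1 0 0 0;40 0 0 0.15 0 0 0;40 0 0 0.162 0 0 0;40 0 0 0.162 0 0 0"}}

```text
time: 9.38
tool_pos: [0.443, 0.0065, 0.0583]
tool_rot: [-0.0, 0.985, -0.173, 0.0]
contact_force: [-0.3, -0.2, 0.1]
gripper_width: 0.402
grasp_force: 0.0
```

```bash
python3 - <<'E'
from h import *
f=grab_frame("side");P=pts(f);save(f,"g.png")
print(bar(P,[.442,.006],.072,.06),ring(P,[.442,.006],.018,.031,.03))
f=grab_frame("wrist");P=pts(f)
print(bar(P,[.442,.006],.072,.06),ring(P,[.442,.006],.018,.031,.03))
E
python3 plan.py @442.3,6.4,57,-.35 442.3,6.4,210,-.35 550,74,210,.21 657,141.3,210,.76 657,141.3,90,.76
```

```text
(186, array([433.3,  13.6,  41. ,  54.5]), 1.181, np.float64(0.0711)) (310, array([440.9,   8.2]), 0.7)
(2722, array([442.3,   4.5,  52.9,  53.6]), 2.775, np.float64(0.0716)) (1137, array([442.4,   7.5]), 0.7)
9.47 [443.5   6.3  59.2] psi -0.349 F [ 0.5 -0.3 -0.6] w 0.402 g 0.0
442.3,6.4,210,-.35 -> [ 0.     0.    -0.306] [0. 0. 0.] dist 153
550,74,210,.21 -> [ 0.156 -0.201  0.   ] [ 0.     0.    -0.373] dist 127
657,141.3,210,.76 -> [ 0.237 -0.087  0.   ] [ 0.     0.    -0.367] dist 126
657,141.3,90,.76 -> [0.   0.   0.24] [0. 0. 0.] dist 120
```

View pics/g.png

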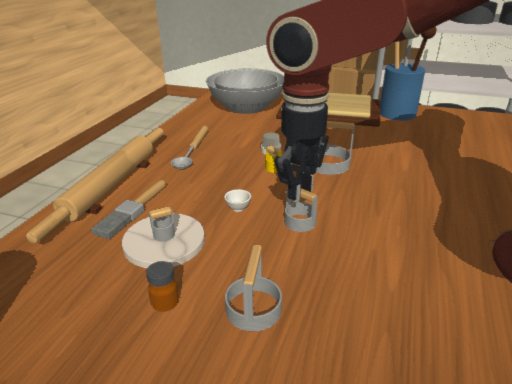

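The side view shows cutter_38 standing on the marble at (163,225) and the fingers straddling cutter_60's bar at (302,192). Closing and carrying.

Call:
{"op": "jog_arm", "data": {"motion": "0 0 0 0 0 0 0;0 0 0 0 0 0 0;0 0 0 0 0 0 0;0 0 0 0 0 0 0;0 0 0 -0.03 0 0 0"}}

```text
time: 10.1
tool_pos: [0.4407, 0.0064, 0.072]
tool_rot: [0.0, 0.985, -0.174, -0.002]
contact_force: [-0.7, -0.4, -1.1]
gripper_width: 0.145
grasp_force: 60.4
```

Call:
{"op": "jog_arm", "data": {"motion": "0 0 0 -0.07 0 0 0;0 0 0 -0.14 0 0 0;0 0 0 -0.21 0 0 0;0 0 0 -0.276 0 0 0;0 0 0 -0.276 0 0 0"}}

```text
time: 10.72
tool_pos: [0.4436, 0.006, 0.2144]
tool_rot: [0.0, 0.985, -0.174, 0.003]
contact_force: [-0.1, -0.1, -1.5]
gripper_width: 0.141
grasp_force: 60.4
```

Call:
{"op": "jog_arm", "data": {"motion": "0 0.039 -0.05 0 0 0 -0.093;0 0.078 -0.1 0 0 0 -0.187;0 0.117 -0.15 0 0 0 -0.28;0 0.156 -0.201 0 0 0 -0.373;0 0.156 -0.201 0 0 0 -0.373"}}

```text
time: 11.35
tool_pos: [0.5496, 0.0747, 0.2085]
tool_rot: [-0.0, 0.994, 0.105, -0.002]
contact_force: [-1.4, 0.2, -1.2]
gripper_width: 0.145
grasp_force: 60.3
```

Call:
{"op": "jog_arm", "data": {"motion": "0 0.059 -0.022 0 0 0 -0.092;0 0.118 -0.044 0 0 0 -0.184;0 0.178 -0.065 0 0 0 -0.275;0 0.237 -0.087 0 0 0 -0.367;0 0.237 -0.087 0 0 0 -0.367"}}

```text
time: 11.98
tool_pos: [0.6562, 0.1413, 0.209]
tool_rot: [-0.0, 0.929, 0.371, -0.001]
contact_force: [-0.6, -0.4, -1.2]
gripper_width: 0.141
grasp_force: 60.3
```

Call:
{"op": "jog_arm", "data": {"motion": "0 0 0 0 0 0 0;0 0 0 0.03 0 0 0;0 0 0 0.06 0 0 0;0 0 0 0.08 0 0 0;0 0 0 0.08 0 0 0"}}

```text
time: 12.6
tool_pos: [0.6555, 0.141, 0.1687]
tool_rot: [-0.0, 0.929, 0.371, -0.002]
contact_force: [-0.6, -0.0, -0.5]
gripper_width: 0.145
grasp_force: 60.4
```

```bash
python3 - <<'E'
from h import *
for cam in("scene","side"):
  f=grab_frame(cam);P=pts(f)
  for lo in (.12,.13): print(cam,ring(P,[.657,.141],lo,lo+.016,.03))
s=state();print(s["tool_pos"],s["gripper_width"],s["grasp_force"])
E
```

```text
scene (295, array([656.1, 136. ]), 0.7)
scene (214, array([655.9, 136.3]), 0.9)
side (587, array([654. , 139.9]), 0.7)
side (429, array([654.2, 139.8]), 0.7)
[0.65668752 0.1411694  0.17081797] 0.14493742654207872 60.3519344329834
```

Call:
{"op": "jog_arm", "data": {"motion": "0 0.007 -0.002 0.03 0 0 0;0 0.007 -0.002 0.08 0 0 0;0 0.007 -0.002 0.13 0 0 0;0 0.007 -0.002 0.17 0 0 0;0 0.007 -0.002 0.18 0 0 0"}}

```text
time: 13.32
tool_pos: [0.6573, 0.1443, 0.0784]
tool_rot: [-0.0, 0.929, 0.371, -0.002]
contact_force: [-0.5, 0.1, -0.2]
gripper_width: 0.141
grasp_force: 60.4
```

Call:
{"op": "jog_arm", "data": {"motion": "0 0 0 0.008 0 0 0;0 0 0 0.015 0 0 0;0 0 0 0.017 0 0 0;0 0 0 0.017 0 0 0;0 0 0 0.017 0 0 0"}}

```text
time: 13.95
tool_pos: [0.6594, 0.1445, 0.0742]
tool_rot: [0.0, 0.929, 0.371, 0.001]
contact_force: [-2.0, 0.1, 5.2]
gripper_width: 0.141
grasp_force: 61.2
```

Call:
{"op": "jog_arm", "data": {"motion": "35 0 0 0 0 0 0;35 0 0 0 0 0 0;35 0 0 0 0 0 0;35 0 0 -0.05 0 0 0;35 0 0 -0.15 0 0 0"}}

```text
time: 14.58
tool_pos: [0.6562, 0.1441, 0.1443]
tool_rot: [-0.001, 0.929, 0.371, -0.003]
contact_force: [0.5, 0.8, 0.1]
gripper_width: 0.346
grasp_force: 0.0
```

```bash
python3 chk.py 60 .015
python3 plan.py @659,144.3,147,.76 555,192,190,1.25 452.8,240.9,155,1.746 452.8,240.9,75,1.746
```

```text
scene (186, array([659.4, 139.8,  16.2,  59.8]), 0.761, np.float64(0.0866)) (252, array([658.9, 141. ]), 2.1) marble (658.1, 140.2)
side (202, array([657.5, 142.9,  16.6,  59.8]), 0.737, np.float64(0.0865)) (476, array([657.9, 143.4]), 1.7) marble (655.5, 142.5)
14.68 [662.4 144.8 154.7] psi 0.76 F [0.6 0.7 1.1] w 0.353 g 0.0
555,192,190,1.25 -> [-0.085 -0.212 -0.086] [ 0.     0.    -0.327] dist 122
452.8,240.9,155,1.746 -> [ 0.028 -0.225  0.07 ] [ 0.     0.    -0.331] dist 119
452.8,240.9,75,1.746 -> [0.   0.   0.16] [0. 0. 0.] dist 80
```

Call:
{"op": "jog_arm", "data": {"motion": "40 -0.021 -0.053 -0.05 0 0 -0.082;40 -0.042 -0.106 -0.086 0 0 -0.163;40 -0.064 -0.159 -0.086 0 0 -0.245;40 -0.085 -0.212 -0.086 0 0 -0.327;40 -0.085 -0.212 -0.086 0 0 -0.327"}}

```text
time: 15.3
tool_pos: [0.5533, 0.1925, 0.1898]
tool_rot: [-0.0, 0.81, 0.586, -0.0]
contact_force: [0.5, -1.1, -0.3]
gripper_width: 0.4
grasp_force: 0.0
```

Call:
{"op": "jog_arm", "data": {"motion": "40 0.007 -0.056 0.017 0 0 -0.083;40 0.014 -0.112 0.035 0 0 -0.165;40 0.021 -0.168 0.052 0 0 -0.248;40 0.028 -0.225 0.07 0 0 -0.331;40 0.028 -0.225 0.07 0 0 -0.331"}}

```text
time: 15.92
tool_pos: [0.4513, 0.2406, 0.1541]
tool_rot: [-0.0, 0.642, 0.767, -0.001]
contact_force: [0.2, 0.2, -0.2]
gripper_width: 0.401
grasp_force: 0.0
```

Call:
{"op": "jog_arm", "data": {"motion": "40 0 0 0.04 0 0 0;40 0 0 0.09 0 0 0;40 0 0 0.13 0 0 0;40 0 0 0.16 0 0 0;40 0 0 0.16 0 0 0"}}

```text
time: 16.55
tool_pos: [0.4517, 0.2398, 0.0734]
tool_rot: [-0.001, 0.643, 0.766, -0.001]
contact_force: [0.3, 0.2, 0.8]
gripper_width: 0.398
grasp_force: 0.0
```

```bash
python3 - <<'E'
from h import *
f=grab_frame("side");P=pts(f);save(f,"i.png")
print(ring(P,[.452,.24],.018,.031,.041))
f=grab_frame("wrist");P=pts(f)
print(ring(P,[.452,.24],.018,.031,.041))
E
python3 plan.py @452.8,240.9,75,1.746 452.8,240.9,230,1.746 555,192,230,1.25 656.8,141.3,230,.76 656.8,141.3,180,.76
```

```text
(721, array([451.7, 242.8]), 0.6)
(1448, array([452. , 243.8]), 0.9)
16.65 [452.9 240.5  75.6] psi 1.747 F [ 0.5 -0.2  0.6] w 0.398 g 0.0
452.8,240.9,230,1.746 -> [ 0.    0.   -0.31] [0. 0. 0.] dist 155
555,192,230,1.25 -> [-0.132  0.184  0.   ] [0.    0.    0.331] dist 113
656.8,141.3,230,.76 -> [-0.032  0.225  0.   ] [0.    0.    0.327] dist 114
656.8,141.3,180,.76 -> [0.  0.  0.1] [0. 0. 0.] dist 50
```

View pics/i.png

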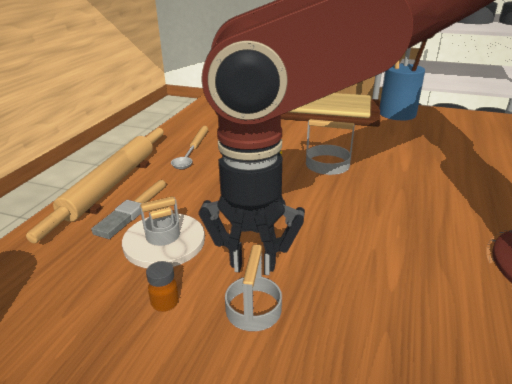

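The side view shows the first two cutters nested on the marble at (163,228), and the fingers on either side of cutter_82's bar at (253,263). Closing and carrying.

Call:
{"op": "jog_arm", "data": {"motion": "0 0 0 0 0 0 0;0 0 0 0 0 0 0;0 0 0 0 0 0 0;0 0 0 0 0 0 0;0 0 0 -0.03 0 0 0"}}

```text
time: 17.27
tool_pos: [0.4509, 0.2401, 0.0892]
tool_rot: [-0.001, 0.642, 0.767, -0.002]
contact_force: [0.4, 0.1, -0.7]
gripper_width: 0.145
grasp_force: 61.4
```

Call:
{"op": "jog_arm", "data": {"motion": "0 0 0 -0.07 0 0 0;0 0 0 -0.14 0 0 0;0 0 0 -0.21 0 0 0;0 0 0 -0.28 0 0 0;0 0 0 -0.28 0 0 0"}}

```text
time: 17.9
tool_pos: [0.4539, 0.2412, 0.2346]
tool_rot: [0.002, 0.642, 0.767, 0.003]
contact_force: [-0.2, -0.3, -0.9]
gripper_width: 0.141
grasp_force: 61.5
```

Call:
{"op": "jog_arm", "data": {"motion": "0 -0.033 0.046 0 0 0 0.083;0 -0.066 0.092 0 0 0 0.165;0 -0.099 0.138 0 0 0 0.248;0 -0.132 0.184 0 0 0 0.331;0 -0.132 0.184 0 0 0 0.331"}}

```text
time: 18.52
tool_pos: [0.5546, 0.1907, 0.2282]
tool_rot: [-0.001, 0.811, 0.585, -0.002]
contact_force: [-0.2, 0.2, -0.5]
gripper_width: 0.144
grasp_force: 61.5
```

Call:
{"op": "jog_arm", "data": {"motion": "0 -0.008 0.056 0 0 0 0.082;0 -0.016 0.112 0 0 0 0.163;0 -0.024 0.169 0 0 0 0.245;0 -0.032 0.225 0 0 0 0.327;0 -0.032 0.225 0 0 0 0.327"}}

```text
time: 19.15
tool_pos: [0.656, 0.1407, 0.2287]
tool_rot: [-0.0, 0.929, 0.371, -0.001]
contact_force: [0.1, -1.0, -1.3]
gripper_width: 0.142
grasp_force: 61.5
```

Call:
{"op": "jog_arm", "data": {"motion": "0 0 0 0 0 0 0;0 0 0 0.03 0 0 0;0 0 0 0.06 0 0 0;0 0 0 0.06 0 0 0;0 0 0 0.06 0 0 0"}}

```text
time: 19.77
tool_pos: [0.656, 0.1413, 0.2]
tool_rot: [-0.0, 0.929, 0.371, -0.0]
contact_force: [0.2, 0.1, -0.4]
gripper_width: 0.144
grasp_force: 61.5
```

```bash
python3 - <<'E'
from h import *
for cam in("scene","side"):
  f=grab_frame(cam);P=pts(f)
  for lo in (.13,.14): print(cam,ring(P,[.657,.141],lo,lo+.016,.041))
  save(f,"j%s.png"%cam)
s=state();print(s["tool_pos"],s["gripper_width"],s["grasp_force"])
E
```

```text
scene (450, array([659.1, 139.9]), 0.6)
scene (472, array([659.1, 139.9]), 0.8)
side (839, array([656.8, 143.7]), 0.6)
side (819, array([656.9, 143.7]), 0.7)
[0.65650023 0.14119167 0.20100302] 0.14554526232871454 61.4576518535614
```

View pics/jside.png

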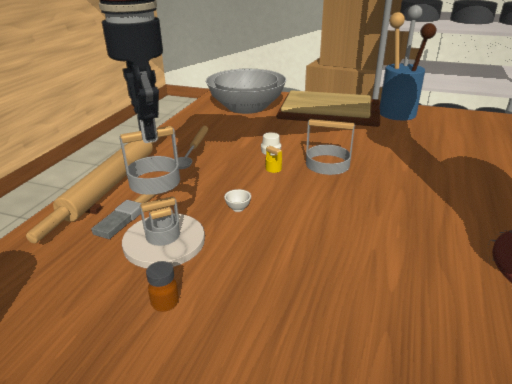

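The side view shows cutter_82 hanging level at (153,178) over the nest, aligned to within about 2 mm. Lowering.

Call:
{"op": "jog_arm", "data": {"motion": "0 0 0 0.05 0 0 0;0 0 0 0.1 0 0 0;0 0 0 0.15 0 0 0;0 0 0 0.19 0 0 0;0 0 0 0.2 0 0 0"}}

```text
time: 20.5
tool_pos: [0.6554, 0.141, 0.0988]
tool_rot: [-0.0, 0.929, 0.371, -0.001]
contact_force: [0.1, -0.4, -0.2]
gripper_width: 0.134
grasp_force: 61.5
```

Call:
{"op": "jog_arm", "data": {"motion": "0 0 0 0.008 0 0 0;0 0 0 0.016 0 0 0;0 0 0 0.02 0 0 0;0 0 0 0.02 0 0 0;0 0 0 0.02 0 0 0"}}

```text
time: 21.12
tool_pos: [0.6567, 0.1413, 0.0914]
tool_rot: [0.0, 0.929, 0.371, 0.001]
contact_force: [-0.9, 1.3, 4.5]
gripper_width: 0.146
grasp_force: 62.1
```

Call:
{"op": "jog_arm", "data": {"motion": "35 0 0 0 0 0 0;35 0 0 0 0 0 0;35 0 0 0 0 0 0;35 0 0 -0.05 0 0 0;35 0 0 -0.2 0 0 0"}}

```text
time: 21.75
tool_pos: [0.6533, 0.1407, 0.1735]
tool_rot: [-0.001, 0.929, 0.371, -0.005]
contact_force: [1.1, -0.2, 0.0]
gripper_width: 0.351
grasp_force: 0.0
```

```bash
python3 chk.py 82 .015
python3 plan.py @657,141,190,.76 620,-60,230,.5 520,-170,210,.2 439,-247.6,175,.06 439,-247.6,93,.06
```

```text
scene (263, array([659.9, 140.1,  15.7,  81.3]), 0.766, np.float64(0.1048)) (478, array([653.9, 147.1]), 6.9) marble (658.1, 140.2)
side (282, array([657.1, 143.9,  15.4,  80.9]), 0.755, np.float64(0.1044)) (816, array([658. , 143.1]), 9.7) marble (655.5, 142.5)
21.85 [660.7 141.6 187.2] psi 0.76 F [ 0.9 -0.1  1.1] w 0.35 g 0.0
620,-60,230,.5 -> [-0.331  0.24  -0.08 ] [0.    0.    0.173] dist 208
520,-170,210,.2 -> [-0.281  0.097  0.04 ] [0.  0.  0.2] dist 150
439,-247.6,175,.06 -> [-0.19  0.12  0.07] [0.    0.    0.093] dist 118
439,-247.6,93,.06 -> [0.    0.    0.164] [0. 0. 0.] dist 82
```

82 is seated, with its bar top at 104.6 mm where 105 is expected. Now the largest.

Call:
{"op": "jog_arm", "data": {"motion": "40 -0.083 0.06 -0.08 0 0 0.043;40 -0.166 0.12 -0.08 0 0 0.087;40 -0.248 0.18 -0.08 0 0 0.13;40 -0.331 0.24 -0.08 0 0 0.173;40 -0.331 0.24 -0.08 0 0 0.173"}}

```text
time: 22.48
tool_pos: [0.6185, -0.0629, 0.2178]
tool_rot: [0.0, 0.969, 0.246, 0.0]
contact_force: [1.0, 0.1, 0.3]
gripper_width: 0.404
grasp_force: 0.0
```

Call:
{"op": "jog_arm", "data": {"motion": "40 -0.094 0.032 0.013 0 0 0.067;40 -0.187 0.065 0.027 0 0 0.133;40 -0.281 0.097 0.04 0 0 0.2;40 -0.281 0.097 0.04 0 0 0.2;40 -0.281 0.097 0.04 0 0 0.2"}}

```text
time: 23.1
tool_pos: [0.5196, -0.1692, 0.1981]
tool_rot: [-0.0, 0.995, 0.101, 0.0]
contact_force: [0.5, 1.0, 0.3]
gripper_width: 0.396
grasp_force: 0.0
```

Call:
{"op": "jog_arm", "data": {"motion": "40 -0.063 0.04 0.023 0 0 0.031;40 -0.127 0.08 0.047 0 0 0.062;40 -0.19 0.12 0.07 0 0 0.093;40 -0.19 0.12 0.07 0 0 0.093;40 -0.19 0.12 0.07 0 0 0.093"}}

```text
time: 23.72
tool_pos: [0.4391, -0.247, 0.1634]
tool_rot: [0.0, 1.0, 0.032, 0.001]
contact_force: [0.6, -0.6, -0.5]
gripper_width: 0.398
grasp_force: 0.0
```

Call:
{"op": "jog_arm", "data": {"motion": "40 0 0 0.04 0 0 0;40 0 0 0.09 0 0 0;40 0 0 0.13 0 0 0;40 0 0 0.164 0 0 0;40 0 0 0.164 0 0 0"}}

```text
time: 24.35
tool_pos: [0.437, -0.2463, 0.0786]
tool_rot: [-0.001, 1.0, 0.031, -0.002]
contact_force: [0.4, -0.6, -0.6]
gripper_width: 0.404
grasp_force: 0.0
```

```bash
python3 - <<'E'
from h import *
f=grab_frame("side");P=pts(f);save(f,"k.png")
f=grab_frame("wrist");P=pts(f)
print(ring(P,[.439,-.247],.018,.031,.052))
E
python3 plan.py @439,-247.6,93,.06 439,-247.6,255,.06 510,-120,255,.3 580,10,255,.53 657.5,141.6,255,.76
```

```text
(1723, array([ 439. , -246.5]), 1.0)
24.45 [ 438.2 -247.6   81. ] psi 0.062 F [ 0.6 -0.4  1.1] w 0.4 g 0.0
439,-247.6,255,.06 -> [ 0.     0.    -0.324] [0. 0. 0.] dist 162
510,-120,255,.3 -> [ 0.157 -0.246  0.   ] [ 0.    0.   -0.16] dist 146
580,10,255,.53 -> [ 0.211 -0.207  0.   ] [ 0.     0.    -0.153] dist 148
657.5,141.6,255,.76 -> [ 0.267 -0.149  0.   ] [ 0.     0.    -0.153] dist 153
```

View pics/k.png

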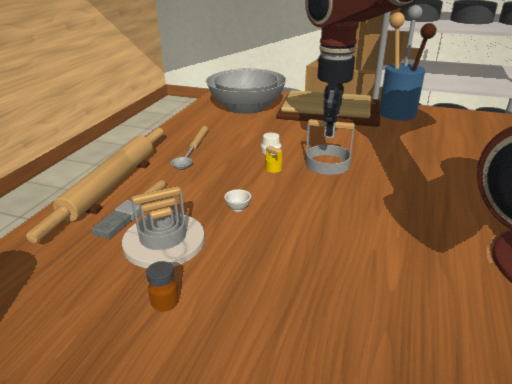

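The side view shows three cutters nested at (163,225) and the gripper at cutter_104's bar at (330,128). The commanded z is about 13 mm lower than planned, so I raise it before closing.

Call:
{"op": "jog_arm", "data": {"motion": "40 0 0 -0.026 0 0 0;40 0 0 -0.026 0 0 0;40 0 0 -0.026 0 0 0;40 0 0 -0.026 0 0 0;40 0 0 -0.026 0 0 0"}}

```text
time: 25.08
tool_pos: [0.4377, -0.2475, 0.0935]
tool_rot: [-0.0, 1.0, 0.031, -0.0]
contact_force: [-0.3, 0.5, 0.8]
gripper_width: 0.403
grasp_force: 0.0
```

Call:
{"op": "jog_arm", "data": {"motion": "0 0 0 0 0 0 0;0 0 0 0 0 0 0;0 0 0 0 0 0 0;0 0 0 0 0 0 0;0 0 0 -0.03 0 0 0"}}

```text
time: 25.7
tool_pos: [0.4367, -0.2469, 0.1076]
tool_rot: [-0.001, 1.0, 0.031, -0.002]
contact_force: [0.3, 0.4, -1.1]
gripper_width: 0.143
grasp_force: 59.6
```

Call:
{"op": "jog_arm", "data": {"motion": "0 0 0 -0.07 0 0 0;0 0 0 -0.14 0 0 0;0 0 0 -0.21 0 0 0;0 0 0 -0.294 0 0 0;0 0 0 -0.294 0 0 0"}}

```text
time: 26.32
tool_pos: [0.4396, -0.2491, 0.2614]
tool_rot: [0.003, 1.0, 0.031, 0.004]
contact_force: [-0.0, -0.1, -1.4]
gripper_width: 0.145
grasp_force: 59.7
```

Call:
{"op": "jog_arm", "data": {"motion": "0 0.039 -0.061 0 0 0 -0.04;0 0.078 -0.123 0 0 0 -0.08;0 0.118 -0.184 0 0 0 -0.12;0 0.157 -0.246 0 0 0 -0.16;0 0.157 -0.246 0 0 0 -0.16"}}

```text
time: 26.95
tool_pos: [0.5087, -0.1182, 0.2545]
tool_rot: [-0.001, 0.988, 0.152, -0.001]
contact_force: [-0.3, -0.1, -1.1]
gripper_width: 0.143
grasp_force: 59.6
```

Call:
{"op": "jog_arm", "data": {"motion": "0 0.053 -0.052 0 0 0 -0.038;0 0.106 -0.104 0 0 0 -0.076;0 0.158 -0.155 0 0 0 -0.115;0 0.211 -0.207 0 0 0 -0.153;0 0.211 -0.207 0 0 0 -0.153"}}

```text
time: 27.58
tool_pos: [0.5787, 0.0109, 0.2547]
tool_rot: [-0.0, 0.965, 0.263, -0.001]
contact_force: [-0.4, 0.5, -0.8]
gripper_width: 0.143
grasp_force: 59.6
```

Call:
{"op": "jog_arm", "data": {"motion": "0 0.066 -0.037 0 0 0 -0.038;0 0.133 -0.075 0 0 0 -0.076;0 0.2 -0.112 0 0 0 -0.115;0 0.267 -0.149 0 0 0 -0.153;0 0.267 -0.149 0 0 0 -0.153"}}

```text
time: 28.2
tool_pos: [0.6563, 0.142, 0.2547]
tool_rot: [0.0, 0.929, 0.371, -0.001]
contact_force: [-1.3, -0.8, -2.4]
gripper_width: 0.147
grasp_force: 59.6
```

Call:
{"op": "jog_arm", "data": {"motion": "0 0 0 0 0 0 0;0 0 0 0.02 0 0 0;0 0 0 0.04 0 0 0;0 0 0 0.04 0 0 0;0 0 0 0.04 0 0 0"}}

```text
time: 28.82
tool_pos: [0.656, 0.1417, 0.2356]
tool_rot: [-0.0, 0.929, 0.371, -0.0]
contact_force: [0.4, -0.4, -1.4]
gripper_width: 0.148
grasp_force: 59.6
```

```bash
python3 - <<'E'
from h import *
for cam in("scene","side"):
  f=grab_frame(cam);P=pts(f)
  for lo in (.145,.155): print(cam,ring(P,[.657,.141],lo,lo+.016,.052))
  save(f,"l%s.png"%cam)
s=state();print(s["tool_pos"],s["gripper_width"],s["grasp_force"])
E
```

```text
scene (617, array([658.5, 138.5]), 0.6)
scene (727, array([658.3, 138.6]), 0.8)
side (1112, array([655.8, 142.5]), 0.7)
side (1233, array([655.9, 142.4]), 0.8)
[0.65632171 0.14195925 0.23630772] 0.14500941956105043 59.60976004600525
```

View pics/lside.png

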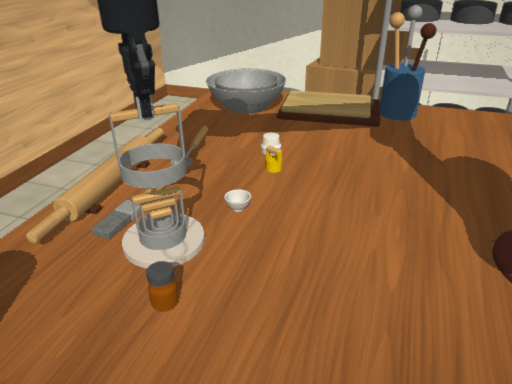

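The side view shows cutter_104 level at (153,165) over the nest, aligned to within 2 mm. Lowering.

Call:
{"op": "jog_arm", "data": {"motion": "0 0.003 0 0.05 0 0 0;0 0.003 0 0.1 0 0 0;0 0.003 0 0.15 0 0 0;0 0.003 0 0.2 0 0 0;0 0.003 0 0.23 0 0 0"}}

```text
time: 29.55
tool_pos: [0.6568, 0.143, 0.1196]
tool_rot: [-0.0, 0.929, 0.371, -0.001]
contact_force: [-1.3, -0.6, -1.6]
gripper_width: 0.148
grasp_force: 59.6
```

Call:
{"op": "jog_arm", "data": {"motion": "0 0 0 0.01 0 0 0;0 0 0 0.018 0 0 0;0 0 0 0.024 0 0 0;0 0 0 0.024 0 0 0;0 0 0 0.024 0 0 0"}}

```text
time: 30.18
tool_pos: [0.6575, 0.143, 0.1094]
tool_rot: [0.0, 0.929, 0.371, 0.0]
contact_force: [0.2, -1.2, -1.1]
gripper_width: 0.141
grasp_force: 59.6
```

Call:
{"op": "jog_arm", "data": {"motion": "0 0 0 0.002 0 0 0;0 0 0 0.003 0 0 0;0 0 0 0.003 0 0 0;0 0 0 0.003 0 0 0;0 0 0 0.003 0 0 0"}}

```text
time: 30.8
tool_pos: [0.6576, 0.1431, 0.1087]
tool_rot: [0.0, 0.929, 0.371, 0.001]
contact_force: [-2.0, 1.1, 5.5]
gripper_width: 0.148
grasp_force: 60.5
```

Call:
{"op": "jog_arm", "data": {"motion": "35 0 0 0 0 0 0;35 0 0 0 0 0 0;35 0 0 0 0 0 0;35 0 0 -0.05 0 0 0;35 0 0 -0.15 0 0 0"}}

```text
time: 31.42
tool_pos: [0.6552, 0.1427, 0.1793]
tool_rot: [-0.001, 0.929, 0.371, -0.003]
contact_force: [0.8, 0.4, -0.2]
gripper_width: 0.352
grasp_force: 0.0
```

Call:
{"op": "jog_arm", "data": {"motion": "35 0 0 -0.05 0 0 0;35 0 0 -0.1 0 0 0;35 0 0 -0.1 0 0 0;35 0 0 -0.1 0 0 0;35 0 0 -0.1 0 0 0"}}

```text
time: 32.05
tool_pos: [0.6563, 0.1429, 0.23]
tool_rot: [-0.0, 0.929, 0.371, -0.002]
contact_force: [0.2, -0.2, -0.8]
gripper_width: 0.346
grasp_force: 0.0
```

```bash
python3 chk.py 104 .015 m; python3 - <<'E'
from h import *
for cam in("scene","side"):
  P=pts(grab_frame(cam))
  for n,(c,h) in C.items(): print(n,bar(P,[.657,.141],h+.015,int(n)/1000*1.0))
E
```

```text
scene (344, array([659.4, 140.6,  16.8, 103.9]), 0.761, np.float64(0.1228)) (766, array([650.5, 149.3]), 10.0) marble (658.1, 140.2)
side (356, array([657.8, 143. ,  16.9, 103.4]), 0.756, np.float64(0.1225)) (1275, array([658.9, 141.6]), 9.0) marble (655.5, 142.5)
38 (71, array([657.1, 135. ,  10.2,  43.9]), 0.754, np.float64(0.0684))
60 (139, array([661.9, 138.5,  11.9,  80.7]), 0.763, np.float64(0.0867))
82 (172, array([661.3, 138.4,  11. , 104.4]), 0.766, np.float64(0.1044))
104 (345, array([659.5, 140.4,  16.2, 103.9]), 0.754, np.float64(0.123))
38 (136, array([652.7, 139. ,  16.2,  46.7]), 0.751, np.float64(0.0683))
60 (222, array([657.9, 143.8,  16.3,  80.6]), 0.755, np.float64(0.0865))
82 (300, array([657.7, 143.9,  16.2, 102.9]), 0.76, np.float64(0.1045))
104 (358, array([657.6, 143.4,  17.1, 103.4]), 0.756, np.float64(0.1225))
```

View pics/mside.png

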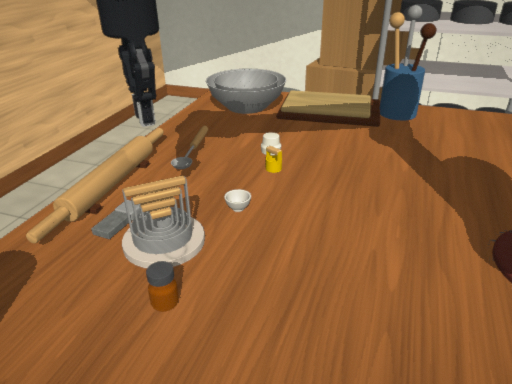

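All four cutters are nested and centred at (160,225), their bar tops are at the expected heights, and the gripper is clear.

```bash
python3 -c "from plant import *; print(job_done())"
```

```text
the job is handed in; nothing more can be done
None
```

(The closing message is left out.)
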